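# Unpile the bench kit into its organiser trays

### The job

Somebody has piled the bench kit on the parts box. Take the pile apart and lay each thing flat and right way up in the grey organiser tray that is shaped for it: the marker pen, the bottle cap and the timer, and last the parts box itself, which stays where it stands until the other three are in their trays. Set the things down without dropping them, and leave the tape roll and the bottle where they are.

Things in the scene. Friction and masses are not known exactly. Their poses are not given: they have to be found in the camera images.
- pen_center (a point): Dark marker pen lying on the top of the timer. 128 mm long along its y axis, 15 mm thick (x and z). Point: its middle. It weighs about 20 g.
- cap_center (a point): Loose white bottle cap, 23 mm diameter, 17 mm high, standing upright (closed side up, z up) on the bare end of the box lid next to the timer (towards the box's -x end, 10 to 20 mm from the timer; room for fingers is along the short side of the box). Point: its centre, 8.5 mm above its underside.
- timer_center (a point): Pale bench timer with a display and three buttons, lying face up on the box lid. 58 mm along its x axis, 66 mm along its y axis; its body is 18 mm high, the buttons up to 2 mm more; about 0.07 kg. Point: half-way up the body, 9 mm above its underside. Easiest gripped across the 58 mm.
- case_center (a point): Teal parts box with a closed lid (it cannot open), the bottom of the pile, standing on the bench. 109 mm long along its x axis, 68 mm wide along its y axis, 37 mm high, about 0.15 kg. Point: its centre, 18.5 mm above its underside. Easiest gripped across the 68 mm.
- pen_tray_floor (a point): Fixed grey organiser tray standing on the bench, rim 7 mm above the bench. Its shallow recess (floor 2 mm above the bench, so 5 mm deep) is the long narrow one, 138 mm along its y axis and 25 mm along its x axis; the wall round it is 9 mm wide. This point is the centre of the recess floor; z is up, y along the groove.
- cap_tray_floor (a point): Fixed grey round holder standing on the bench, 52 mm outer diameter, rim 7 mm above the bench, with a round recess of 34 mm diameter whose floor is 2 mm above the bench. Point: the centre of the recess floor.
- timer_tray_floor (a point): Fixed grey organiser tray standing on the bench, rim 7 mm above the bench. Its shallow recess (floor 2 mm above the bench, so 5 mm deep) is the nearly square one, 68 mm along its x axis and 76 mm along its y axis; the wall round it is 9 mm wide. This point is the centre of the recess floor; z is up, the timer's x axis belongs along the tray's x axis (either way round).
- box_tray_floor (a point): Fixed grey organiser tray standing on the bench, rim 7 mm above the bench. Its shallow recess (floor 2 mm above the bench, so 5 mm deep) is the large one, 119 mm along its x axis and 78 mm along its y axis; the wall round it is 9 mm wide. This point is the centre of the recess floor; z is up, x along the long side (the box may go in either way round).
- tape_center (a point): Bystander: tan roll of tape lying flat on the bench, 68 mm diameter, 19 mm high. Point: its centre. Leave it where it is.
- bottle_center (a point): Bystander: loose white sample bottle standing on the bench at the left, 48 mm diameter, 112 mm high. Point: its centre, half-way up. Leave it where it is.

How it is judged:
On the way:
1. pen, cap and timer lie in their trays while the parts box still stands where it was (horizontal distance between pen_center and pen_tray_floor below 0.009 m and z of pen_center in the frame of pen_tray_floor below 0.0105 m and horizontal distance between timer_center and timer_tray_floor below 0.009 m and z of timer_center in the frame of timer_tray_floor below 0.012 m and angle between each of timer_center, cap_center's own z axis and vertical below 0.12 rad and horizontal distance between cap_center and cap_tray_floor below 0.009 m and z of cap_center in the frame of cap_tray_floor below 0.0115 m and distance of case_center from where it was at the start of the episode below 0.025 m), for 0.2 s.
At the end, for the whole second after the job is handed in: Pen, cap, timer and parts box each lie flat on the floor of their own tray's recess (centre within 9 mm of the recess centre, no more than 3 mm above their seated height; cap, timer and box upright within 0.12 rad), at rest (horizontal distance between pen_center and pen_tray_floor below 0.009 m and z of pen_center in the frame of pen_tray_floor below 0.0105 m and horizontal distance between timer_center and timer_tray_floor below 0.009 m and z of timer_center in the frame of timer_tray_floor below 0.012 m and angle between each of timer_center, cap_center, case_center's own z axis and vertical below 0.12 rad and horizontal distance between cap_center and cap_tray_floor below 0.009 m and z of cap_center in the frame of cap_tray_floor below 0.0115 m and horizontal distance between case_center and box_tray_floor below 0.009 m and z of case_center in the frame of box_tray_floor below 0.0215 m and linear speed of each of pen, timer, cap, case below 0.02 m/s); the robot touches nothing.
It fails at once if the tape roll is moved by more than 25 mm (distance of tape_center from where it was at the start of the episode above 0.025 m).
It fails at once if the bottle is moved by more than 25 mm or knocked over (distance of bottle_center from where it was at the start of the episode above 0.025 m).
It fails at once if one of the piled things is dropped (falls freely, faster than 0.7 m/s) ((linear speed of timer above 0.7 m/s and contact force between anything else and timer below 0.01 N) or (linear speed of case above 0.7 m/s and contact force between anything else and case below 0.01 N) or (linear speed of pen above 0.7 m/s and contact force between anything else and pen below 0.01 N) or (linear speed of cap above 0.7 m/s and contact force between anything else and cap below 0.01 N)).
It also fails if it takes over 102 s, if anything falls off the work surface, if the arm or the gripper's body presses on something with over 40 N, if the wrist force passes 120 N, or if a joint passes its speed limit or range.

### The arm

A 7-joint arm with a two-finger parallel gripper is mounted at the origin on a cart in front of the work surface, level with it; the furniture and walls round the work are solid. World frame = base frame: x ahead of the robot, y to its left, z up, the work surface at z = 0. Lengths are in m, angles in rad, forces in N, time in s.
With the tool pointing down it reaches from about 0.4 to 0.875 m from the base axis. Payload 19.3 kg.
Tool frame: the origin (TCP) lies where the fingers leave the gripper's body, on its centre line; the fingertips stand bot.tip_reach ahead of it and the grasp point (between the pads) lies 54 mm ahead of it (bot.tip_reach is the distance from the TCP to the fingertips, in m); z points along the fingers, y is the line along which they close (so a half turn about z gives the same grasp; the last joint's range is limited). The gripper opens to 85 mm and grips with 20 to 120 N. Pads are 22 mm wide; open, the fingers measure 114 mm over their backs; the gripper's body (76 mm by 85 mm) begins 54 mm behind the grasp point. The pads swing forward as they close: fully open they stand 13 mm farther back than shut.
Start: joints at [-1.24, 0.521, -0.036, 1.599, 0.021, 1.021, -0.113], TCP at [0.244, 0.575, 0.304] pointing down, gripper open.
Joint ranges: [-2.91, 2.91], [-0.3, 2.13], [-1.5, 1.42], [0.17, 2.43], [-1.26, 4.41], [0.16, 1.93], [-2.52, 2.52]. Speed limits (rad/s): [1.89, 1.89, 2.39, 2.39, 3.01, 3.01, 3.01].

### API

Orientations are given as [roll, pitch, yaw] about the fixed x, y, z axes, in that order (R = Rz(yaw) Ry(pitch) Rx(roll)).
In Python, from workcell import bot gives the robot as it stands. The module is installed in compiled form; this text tells all that it offers.
- The arm moves only by the shell command python3 -m jog 'ROWS' [FORCE]. ROWS is JSON, a list that holds one entry, the list of rows, each a list of 7 numbers: the shift along the tool's x, y, z in mm, then the turn, a rotation vector about the tool's x, y, z in rad, then the opening, from 0 (shut) to 1 (fully open). In form: [[[tx, ty, tz, wx, wy, wz, fingers], ...]]. A call has 1 to 5 rows; each row shifts and turns the commanded pose from where the row before left it, along the tool's axes as they then stand; what a row does not reach is not made up. A row lasts 1/10 s, in which the tool goes at most 50 mm and 8.59 degrees, less where a joint would pass 70% of its speed; a pose out of reach is approached as far as the arm can. A call is refused whole if a number of a shift passes 50 or a number of a turn 0.15, either way. A call with a gripper value outside its range is refused whole. The fingers move at their own pace and stop on an object; FORCE is the grip in N (left out, the last holds). Time passes only in rows, so rows that do not move let the fingers close. It gives the time, the measured TCP pose, the force, the opening and the grip force at its end, in the units of the state.
- bot.observe(): the state, without advancing time (a new reading comes with each control period).
- bot.grab_frame(name): name is "scene" or "top" or "wrist"; returns a dict with "img" (384x512x3 uint8, red, green, blue), "intrinsics" (3x3 intrinsics, pixels), "k1" (the pictures are not rectified: a ray, as slopes to the right and down, at radius r is drawn at 1 + k1 r^2 times it, then the intrinsics apply), "R" (3x3) and "t" (3): a world point X has camera coordinates R X + t; the wrist camera has in their place "tool_from_camera" (4x4, takes a point from camera to tool coordinates, whose origin is the TCP and whose axes are the flange's). Camera axes: x right, y down, z forward; pixel columns grow to the right and rows downward; lengths in m; the calibration is good to about 2 mm. A picture is of the moment at which its call begins: read the wrist's pose just before it. There is no depth.
- bot.job_done(): hands the job in; it is judged then, once.
Trained networks look in a picture, given as the dict that the camera call returned (one of the last four; its "shot" number tells which), for a name from the list of things; names that differ only in an ending like _2 or _b are one class to them, and where a whole thing is asked for, a point or a joint stands for the part that bears it (a point fixed in the world has none). Each returns a list of dicts, best first, with "conf" (0 to 1); they miss things now and then, are a little off and sometimes report something else, mostly with a low value. They report only what shows in the picture. A call takes as long as a camera call.
- bot.trace(query, picture): "region" (384x512 bool, what is visible of it).
- bot.spot_point(query, picture): "xyz" ([x, y, z] in m, in world coordinates, good to about 4 mm: a listed point, or the origin of a listed thing).
The state is a dict: "clock": time; "qpos": joint angles; "qd": joint speeds; "joint_efforts": joint torques, N m; "position": TCP position; "tool_rot": TCP orientation; "force": force on the tool from outside, world axes, zero at the start; "moment": the same for the moment, N m; "grip_width": finger opening in m; "finger_force": force on a finger pad.
Only numpy, scipy, OpenCV 4.12 (cv2) and the standard library are available. Lean on these libraries where they do the work, as an engineer would, in place of code of your own. Each camera call takes 0.05 s, during which the arm holds its last target. There are 200 camera calls.

## Working session

There is one attempt and no reset: what is moved stays moved. The work goes in short steps, Python scripts to look and compute and a shell command to move; the robot and the scene stay as the last step left them, time stands still between calls to the robot, and variables do not carry over. Pictures are saved under pics/ and viewed, at most 14 in all, crops included, and the job is handed in when it is done.

```bash
mkdir -p pics; cat > h.py <<'E'
import numpy as np, cv2
from workcell import bot
from scipy.spatial.transform import Rotation as R
NAMES="pen_center cap_center timer_center case_center pen_tray_floor cap_tray_floor timer_tray_floor box_tray_floor tape_center bottle_center".split()
def save(f,n): cv2.imwrite(f'pics/{n}.png',f['img'][:,:,::-1])
def cam(f,st=None):
    if 'R' in f: return np.array(f['R']),np.array(f['t'])
    T=np.array(f['tool_from_camera']); Rt=R.from_euler('xyz',st['tool_rot']).as_matrix()
    Rc=Rt@T[:3,:3]; c=Rt@T[:3,3]+st['position']
    return Rc.T,-Rc.T@c
def ray(f,uv,z,st=None):
    """pixels -> world points at height z"""
    K=np.array(f['intrinsics']); uv=np.atleast_2d(np.array(uv,float)); Rm,t=cam(f,st)
    d=cv2.undistortPoints(uv[:,None],K,np.array([f['k1'],0,0,0,0.]))[:,0]
    w=np.c_[d,np.ones(len(d))]@Rm; c=-Rm.T@t
    return c+w*((z-c[2])/w[:,2])[:,None]
def mask(f,n):
    r=bot.trace(n,f); return (r[0]['region'],r[0]['conf']) if r else (None,0)
def rect(f,n,z,st=None):
    """centre, sizes, yaw of long side of visible region projected to height z"""
    m,c=mask(f,n)
    if m is None: return None
    cs=cv2.findContours(m.astype(np.uint8),0,1)[0]; k=max(cs,key=cv2.contourArea)[:,0]
    p=ray(f,k,z,st)[:,:2].astype(np.float32)*1000
    (x,y),_,_=r=cv2.minAreaRect(p); b=cv2.boxPoints(r); e=[b[1]-b[0],b[2]-b[1]]
    l=max(e,key=np.linalg.norm); 
    return np.round([x,y,*sorted(np.linalg.norm(q) for q in e),np.degrees(np.arctan2(l[1],l[0]))%180,c*100],1)
def s():
    o=bot.observe(); print({k:np.round(o[k],4) for k in('clock','position','tool_rot','force','grip_width','finger_force','qpos')}); return o
E
python3 - <<'E'
from h import *
o=s(); print(bot.tip_reach)
for c in('top','scene'):
    f=bot.grab_frame(c); save(f,c+'0')
    for n in NAMES:
        r=bot.spot_point(n,f); print(c,n,[(np.round(np.array(q['xyz'])*1000,0),round(q['conf'],2)) for q in r[:2]])
    if c=='top':
        for n,z in zip(NAMES,[.065,.054,.057,.037,.007,.007,.007,.007,.019,.056]): print(n,rect(f,n,z))
E
```

```text
{'clock': np.float64(0.0), 'position': array([0.2438, 0.5752, 0.3033]), 'tool_rot': array([-3.1405e+00,  1.0000e-04,  2.7408e+00]), 'force': array([0.3912, 0.0065, 0.244 ]), 'grip_width': np.float64(0.0854), 'finger_force': np.float64(0.0), 'qpos': array([-1.2402,  0.522 , -0.0363,  1.6   ,  0.0212,  1.0211, -0.1128])}
0.0726
top pen_center [(array([ 543., -322.,   63.]), 0.63)]
top cap_center [(array([ 607., -311.,   43.]), 0.55)]
top timer_center [(array([ 555., -325.,   48.]), 0.65)]
top case_center [(array([ 574., -316.,   20.]), 0.57)]
top pen_tray_floor [(array([ 434., -317.,    1.]), 0.97)]
top cap_tray_floor [(array([426.,  54.,  -1.]), 0.53)]
top timer_tray_floor [(array([ 431., -130.,    4.]), 0.59)]
top box_tray_floor [(array([ 566., -128.,    3.]), 0.76)]
top tape_center [(array([558.,  59.,   7.]), 0.7)]
top bottle_center [(array([387., 204.,  54.]), 0.63), (array([ 564., -126.,    2.]), 0.37)]
pen_center [ 549.  -318.    20.   126.1   99.4   63. ]
cap_center [ 609.4 -304.9   18.8   21.8   89.9   51. ]
timer_center [ 573.9 -317.1   32.4   60.3   94.5   78. ]
case_center 
[... 256 characters left out ...]
36.8    9.7   95. ]
tape_center [562.3  56.4  65.   68.1 179.6  80. ]
bottle_center [389.8 205.2  47.2  58.1  89.7  66. ]
scene pen_center [(array([ 548., -318.,   64.]), 0.64)]
scene cap_center [(array([ 428., -124.,    1.]), 0.69)]
scene timer_center [(array([ 559., -325.,   45.]), 0.72)]
scene case_center [(array([ 574., -316.,   19.]), 0.58)]
scene pen_tray_floor [(array([ 436., -313.,    6.]), 0.97)]
scene cap_tray_floor [(array([ 550., -320.,   64.]), 0.54)]
scene timer_tray_floor [(array([ 429., -122.,    3.]), 0.56)]
scene box_tray_floor [(array([ 565., -128.,   -1.]), 0.67)]
scene tape_center [(array([558.,  56.,   8.]), 0.96)]
scene bottle_center [(array([389., 208.,  59.]), 0.68)]
```

View pics/top0.png

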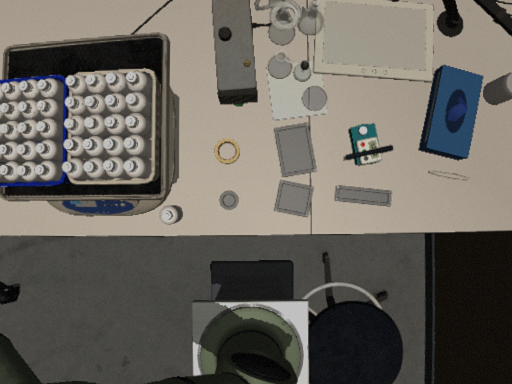

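View pics/scene0.png

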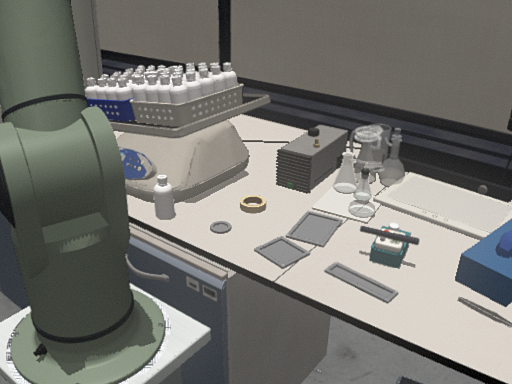

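Top view: the pile is at about px (365,145), with the pen across it and the cap at the far (+x) end. The trays are at (362,195) pen, (293,198) timer, (295,150) box and (229,200) cap. The scene view agrees, and its two odd reports (cap in the timer tray, cap tray on the pile) are wrong. I'll move above the pile.

```bash
for i in 1 2 3 4; do :; done
python3 -m jog '[[[-32,-35,0,0,0,0,1],[-32,-35,0,0,0,0,1],[-32,-35,0,0,0,0,1],[-32,-35,0,0,0,0,1],[-32,-35,0,0,0,0,1]]]'
python3 -m jog '[[[-32,-35,0,0,0,0,1],[-32,-35,0,0,0,0,1],[-32,-35,0,0,0,0,1],[-32,-35,0,0,0,0,1],[-32,-35,0,0,0,0,1]]]'
python3 -m jog '[[[-32,-35,0,0,0,0.1,1],[-32,-35,0,0,0,0,1],[-32,-35,0,0,0,0,1],[-32,-35,0,0,0,0,1],[-32,-35,0,0,0,0,1]]]'
```

```text
clock: 2.1
position: [0.3232, 0.3501, 0.304]
tool_rot: [3.141, 0.0, 2.741]
force: [0.6, 0.8, 1.4]
grip_width: 0.0855
finger_force: 0.0
clock: 2.6
position: [0.4023, 0.1265, 0.3042]
tool_rot: [3.141, 0.001, 2.741]
force: [1.3, 0.0, 0.8]
grip_width: 0.0854
finger_force: 0.0
clock: 3.1
position: [0.463, -0.1026, 0.3042]
tool_rot: [3.141, 0.001, 2.641]
force: [0.7, 1.1, 0.4]
grip_width: 0.0853
finger_force: 0.0
```

```bash
python3 -m jog '[[[-36,-26,0,0,0,0,1],[-36,-26,0,0,0,0,1],[-36,-26,0,0,0,0,1],[-36,-26,0,0,0,0,1],[-36,-26,0,0,0,0,1]]]' >/dev/null
python3 -m jog '[[[0,0,0,0,0,0.147,1],[0,0,0,0,0,0.147,1],[0,0,0,0,0,0.147,1],[0,0,0,0,0,0.147,1],[0,0,0,0,0,0.147,1]]]'>/dev/null
python3 -m jog '[[[0,0,0,0,0,0.147,1],[0,0,0,0,0,0,1]]]'
cat >> h.py <<'E'
def go(xyz,yaw=None,o=None):
    """world target of the TCP -> turn (rad about tool z, done first), then the shift in tool mm"""
    o=o or bot.observe(); Rt=R.from_euler('xyz',o['tool_rot'])
    y=o['tool_rot'][2]; w=0 if yaw is None else (y-yaw+np.pi/2)%np.pi-np.pi/2
    Rn=Rt*R.from_rotvec([0,0,w]); print('turn',round(w,3),'shift mm',np.round(Rn.inv().apply(np.array(xyz)-o['position'])*1000,1), 'tilt',np.round(Rt.as_matrix()[:2,2],4))
E
python3 - <<'E'
from h import *
o=s(); f=bot.grab_frame('wrist'); save(f,'w0'); print(np.round(f['tool_from_camera'],3))
for n,z in zip(NAMES[:5],[.0625,.054,.055,.037,.007]):
    print(n,rect(f,n,z,o)); r=bot.spot_point(n,f); print([(np.round(np.array(q['xyz'])*1000,0),round(q['conf'],2)) for q in r[:2]])
E
```

```text
clock: 4.3
position: [0.5584, -0.3009, 0.3038]
tool_rot: [-3.141, 0.0, 1.756]
force: [-0.1, 0.7, 0.8]
grip_width: 0.0853
finger_force: 0.0
{'clock': np.float64(4.3), 'position': array([ 0.5584, -0.3009,  0.3038]), 'tool_rot': array([-3.1412e+00,  2.0000e-04,  1.7563e+00]), 'force': array([-0.1273,  0.7177,  0.7708]), 'grip_width': np.float64(0.0853), 'finger_force': np.float64(0.0), 'qpos': array([ 0.0514,  0.5967,  0.5451,  1.5947, -0.3426,  1.0472,  0.8784])}
[[ 0.001 -0.958 -0.288  0.073]
 [ 1.     0.     0.001 -0.   ]
 [-0.001 -0.288  0.958 -0.071]
 [ 0.     0.     0.     1.   ]]
pen_center [ 549.7 -321.9   14.4  130.2  100.7   72. ]
[(array([ 548., -321.,   62.]), 0.66)]
cap_center [ 563.1 -152.2   66.   120.1   10.3   73. ]
[(array([ 611., -306.,   46.]), 0.71)]
timer_center [ 570.9 -317.1   32.6   59.2  101.9   75. ]
[(array([ 556., -325.,   48.]), 0.57)]
case_center [ 591.7 -313.4   73.9   74.9  100.7   67. ]
[(array([ 578., -317.,   15.]), 0.71)]
pen_tray_floor [ 435.9 -314.8   46.1  155.7   83.    63. ]
[(array([ 433., -316.,    2.]), 0.6)]
```

View pics/w0.png

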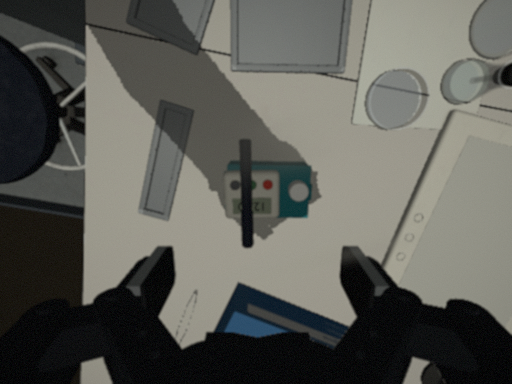

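The wrist view is clear: the pen runs from (246,140) to (248,245), the cap is at (299,191), the timer face is at (250,195) and the pen tray at (166,160). Next I check the fingertip geometry against this picture.

```bash
cat >> h.py <<'E'
def pix(f,P,o=None):
    Rm,t=cam(f,o); return cv2.projectPoints(np.atleast_2d(P).astype(float),cv2.Rodrigues(Rm)[0],t,np.array(f['intrinsics']),np.array([f['k1'],0,0,0,0.]))[0][:,0].round(0)
def tool2w(o,P): return R.from_euler('xyz',o['tool_rot']).apply(P)+o['position']
E
python3 - <<'E'
from h import *
o=bot.observe(); f=bot.grab_frame('wrist'); print(bot.tip_reach)
for z in(.0596,.0726): print(z,pix(f,tool2w(o,[[x,y,z] for x in(-.011,.011) for y in(-.0427,.0427)]),o).tolist())
go([.5497,-.3219,.18],1.7575)
cv2.imwrite('pics/tip.png',cv2.resize(f['img'][230:340,90:440,::-1],(700,220)))
E
```

```text
0.0726
0.0596 [[177.0, 278.0], [338.0, 278.0], [174.0, 240.0], [342.0, 240.0]]
0.0726 [[184.0, 265.0], [332.0, 265.0], [181.0, 230.0], [335.0, 230.0]]
turn 0.002 shift mm [-18.8 -12.2 123.9] tilt [ 0. -0.]
```

View pics/tip.png

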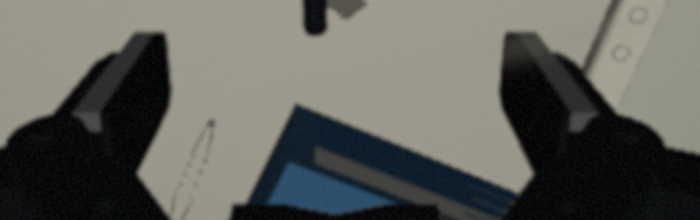

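Fingertips appear at (172,246) and (340,246), so they reach about 59 mm when open and 72.6 mm when shut. I'll descend on the pen.

```bash
python3 -m jog '[[[-6,-4,40,0,0,0,0.5],[-6,-4,40,0,0,0,0.5],[-7,-4,44,0,0,0,0.5],[0,0,0,0,0,0,0.5],[0,0,0,0,0,0,0.5]]]' 40
python3 - <<'E'
from h import *
o=bot.observe(); f=bot.grab_frame('wrist'); save(f,'w1')
print(rect(f,'pen_center',.0635,o)); go([.5497,-.3219,.1334],1.7575)
E
```

```text
clock: 5.4
position: [0.5501, -0.3223, 0.1807]
tool_rot: [-3.141, -0.0, 1.758]
force: [0.5, 0.6, 0.5]
grip_width: 0.0428
finger_force: 0.0
[ 549.2 -323.    14.1  132.3  101.3   80. ]
turn 0.002 shift mm [ 0.6 -1.4 48.9] tilt [ 0.0026 -0.0011]
```

View pics/w1.png

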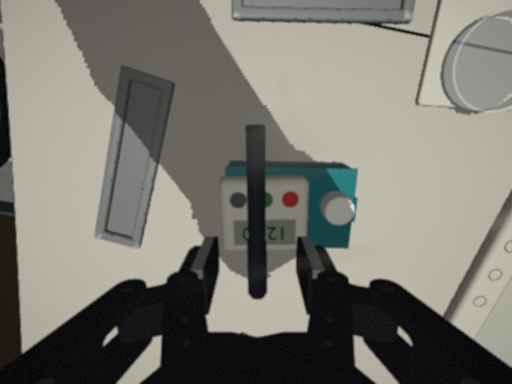

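```bash
python3 -m jog '[[[0,0,24,0,0,0,0.5],[0,0,23,0,0,0,0.5],[0,0,0,0,0,0,0.1],[0,0,0,0,0,0,0.1],[0,0,0,0,0,0,0]]]' 40
python3 -m jog '[[[0,0,0,0,0,0,0],[0,0,0,0,0,0,0],[0,0,0,0,0,0,0]]]'
```

```text
clock: 6.0
position: [0.5508, -0.3224, 0.135]
tool_rot: [3.14, 0.002, 1.759]
force: [-0.3, 0.1, -0.5]
grip_width: 0.0135
finger_force: 40.1
clock: 6.3
position: [0.5508, -0.3224, 0.1348]
tool_rot: [3.139, 0.001, 1.759]
force: [-0.8, 1.0, 10.1]
grip_width: 0.0136
finger_force: 41.4
```

```bash
python3 -m jog '[[[0,0,-5,0,0,0,0],[0,0,-15,0,0,0,0],[0,0,-30,0,0,0,0],[0,0,0,0,0,0,0]]]'
python3 - <<'E'
from h import *
o=bot.observe(); f=bot.grab_frame('wrist'); save(f,'w2')
print(rect(f,'pen_center',.11,o),rect(f,'pen_tray_floor',.007,o)); print(bot.spot_point('pen_center',f)); print(bot.spot_point('pen_tray_floor',f))
E
```

```text
clock: 6.7
position: [0.5512, -0.3232, 0.1876]
tool_rot: [3.137, 0.004, 1.758]
force: [-0.7, -0.9, 0.2]
grip_width: 0.0133
finger_force: 40.2
[ 551.1 -323.4   15.9  131.2  101.3   68. ] [ 435.7 -314.7   43.9  156.7   83.5   56. ]
[{'xyz': [0.5523, -0.32, 0.1137], 'conf': 0.87}]
[{'xyz': [0.4325, -0.3144, -0.0], 'conf': 0.67}]
```

View pics/w2.png

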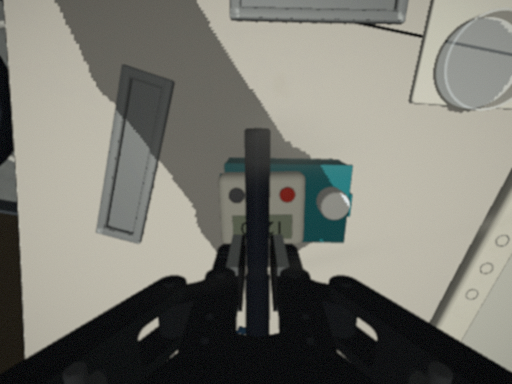

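Pen held cleanly at centre between the fingertips (258,130–335). Its tray is at (136,155).

```bash
python3 -c "
from h import *
go([.436,-.3146,.1876],1.758-.312)"
python3 -m jog '[[[0,0,0,0,0,0.104,0],[0,0,0,0,0,0.104,0],[0,0,0,0,0,0.104,0]]]'
```

```text
turn 0.313 shift mm [  -7.1 -113.9   -4.9] tilt [-0.0006  0.0004]
clock: 7.25
position: [0.5497, -0.322, 0.1824]
tool_rot: [-3.141, -0.0, 1.442]
force: [0.2, 0.5, 0.3]
grip_width: 0.0139
finger_force: 40.1
```

```bash
python3 -m jog '[[[-2,-38,0,0,0,0,0],[-2,-38,0,0,0,0,0],[-2,-37,0,0,0,0,0],[0,0,20,0,0,0,0],[0,0,0,0,0,0,0]]]'
python3 - <<'E'
from h import *
o=s(); f=bot.grab_frame('wrist'); save(f,'w3')
print(rect(f,'pen_center',.09,o),rect(f,'pen_tray_floor',.007,o)); print(bot.spot_point('pen_center',f)[0]); print(bot.spot_point('pen_tray_floor',f)[0]);go([.436,-.3146,.0844],1.457)
E
```

```text
clock: 7.75
position: [0.4361, -0.3134, 0.1615]
tool_rot: [-3.139, -0.001, 1.446]
force: [-0.1, 0.3, -0.4]
grip_width: 0.0136
finger_force: 40.1
{'clock': np.float64(7.75), 'position': array([ 0.4361, -0.3134,  0.1615]), 'tool_rot': array([-3.1392e+00, -1.3000e-03,  1.4461e+00]), 'force': array([-0.1266,  0.3399, -0.3865]), 'grip_width': np.float64(0.0136), 'finger_force': np.float64(40.1401), 'qpos': array([ 0.1471,  0.6583,  0.5176,  1.9631, -0.5192,  0.6565,  0.8716])}
[ 435.9 -309.9   15.3  125.8   83.3   59. ] [ 438.3 -288.7   43.8  103.9   83.5   68. ]
{'xyz': [0.4361, -0.3112, 0.0867], 'conf': 0.87}
{'xyz': [0.4333, -0.315, 0.0008], 'conf': 0.63}
turn -0.01 shift mm [-0.7 -1.7 78.8] tilt [ 0.0003 -0.0004]
```

View pics/w3.png

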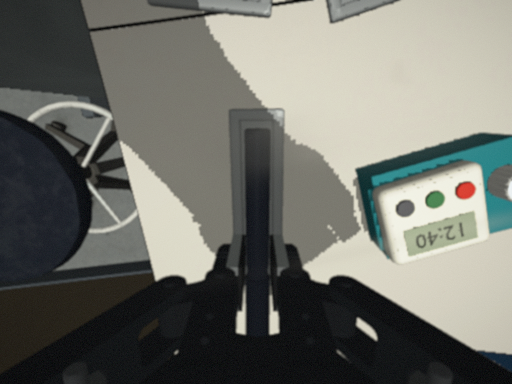

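```bash
python3 - <<'E'
from h import *
o=bot.observe(); f=bot.grab_frame('wrist')
print(ray(f,[[258,128]],.095,o),ray(f,[[257,110]],.007,o), o['position'])
E
python3 -m jog '[[[0,-1,30,0,0,0,0],[0,0,30,0,0,0,0],[0,0,10,0,0,0,0],[0,0,0,0,0,0,0]]]'
```

```text
[[ 0.4460879  -0.24865815  0.095     ]] [[ 0.44681832 -0.23944095  0.007     ]] [ 0.43778839 -0.31407078  0.16324321]
clock: 8.45
position: [0.4358, -0.3138, 0.0922]
tool_rot: [-3.14, -0.001, 1.447]
force: [0.0, 0.3, 0.1]
grip_width: 0.0136
finger_force: 40.1
```

```bash
python3 -m jog '[[[-2.5,0,3,0,0,0,0],[0,0,3,0,0,0,0],[0,0,0,0,0,0,0]]]'
python3 -m jog '[[[0,0,1.5,0,0,0,0],[0,0,0,0,0,0,0]]]'
```

```text
clock: 8.75
position: [0.4361, -0.3165, 0.0874]
tool_rot: [3.141, 0.0, 1.447]
force: [0.1, 0.0, -0.6]
grip_width: 0.0131
finger_force: 40.1
clock: 8.95
position: [0.436, -0.3163, 0.0856]
tool_rot: [3.141, 0.0, 1.447]
force: [0.6, 0.4, 0.1]
grip_width: 0.0137
finger_force: 40.1
```

```bash
python3 -m jog '[[[0,0,1.5,0,0,0,0],[0,0,0,0,0,0,0]]]'
python3 -m jog '[[[0,0,1.5,0,0,0,0],[0,0,0,0,0,0,0]]]'
```

```text
clock: 9.15
position: [0.4358, -0.3163, 0.0838]
tool_rot: [-3.141, -0.0, 1.447]
force: [-0.2, -0.3, -0.6]
grip_width: 0.0137
finger_force: 40.1
clock: 9.35
position: [0.4358, -0.3163, 0.0823]
tool_rot: [-3.141, -0.0, 1.447]
force: [0.3, -0.7, -0.0]
grip_width: 0.0136
finger_force: 40.1
```

```bash
python3 -m jog '[[[0,0,1.2,0,0,0,0],[0,0,0,0,0,0,0]]]'
python3 -m jog '[[[0,0,0,0,0,0,0.1],[0,0,0,0,0,0,0.18],[0,0,0,0,0,0,0.25],[0,0,0,0,0,0,0.25],[0,0,-15,0,0,0,0.3]]]'
python3 -m jog '[[[0,0,-40,0,0,0,0.5],[0,0,-40,0,0,0,0.5],[0,0,-40,0,0,0,0.8],[0,0,0,0,0,0,0.8]]]'
python3 - <<'E'
from h import *
o=s(); f=bot.grab_frame('wrist'); save(f,'w4')
print(rect(f,'pen_center',.0095,o),rect(f,'pen_tray_floor',.007,o)); print(bot.spot_point('pen_center',f)[0])
print(rect(f,'timer_center',.055,o),rect(f,'case_center',.037,o),rect(f,'cap_center',.054,o))
E
```

```text
clock: 9.55
position: [0.4359, -0.3164, 0.0818]
tool_rot: [3.141, -0.0, 1.447]
force: [-2.9, 3.0, 15.3]
grip_width: 0.0136
finger_force: 42.1
clock: 10.05
position: [0.4352, -0.316, 0.0955]
tool_rot: [-3.139, -0.001, 1.447]
force: [-0.2, 0.1, 0.0]
grip_width: 0.0253
finger_force: 0.0
clock: 10.45
position: [0.4369, -0.3175, 0.2215]
tool_rot: [3.135, 0.002, 1.446]
force: [-0.9, -0.6, -0.3]
grip_width: 0.0681
finger_force: 0.0
{'clock': np.float64(10.45), 'position': array([ 0.4369, -0.3175,  0.2215]), 'tool_rot': array([3.1353e+00, 2.2000e-03, 1.4462e+00]), 'force': array([-0.8647, -0.6184, -0.2722]), 'grip_width': np.float64(0.0681), 'finger_force': np.float64(0.0), 'qpos': array([ 0.0933,  0.5733,  0.5992,  1.9279, -0.4561,  0.7707,  0.826 ])}
[ 436.7 -316.4   16.5  130.    82.7   57. ] [ 435.4 -314.8   44.5  154.9   82.9   81. ]Traceback (most recent call last):
  File "<stdin>", line 3, in <module>
IndexError: list index out of range
```

View pics/w4.png

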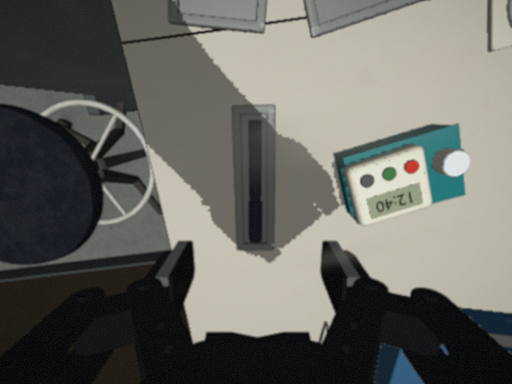

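The pen lies in its groove, (254,120)–(255,243). Now the cap, at (455,163).

```bash
python3 - <<'E'
from h import *
o=bot.observe(); f=bot.grab_frame('wrist')
for n,z in(('timer_center',.055),('case_center',.037),('cap_center',.054)):
    print(n,rect(f,n,z,o),[np.round(q['xyz'],3) for q in bot.spot_point(n,f)])
# box corners read off the picture: right/far edge and near-right corner
print(ray(f,[[459,125],[466,197],[335,155]],.037,o).round(4), ray(f,[[456,162]],.054,o))
go([.611,-.306,.2215],.19)
E
```

```text
timer_center [ 552.1 -320.3   60.4   68.1   11.7   91. ] [array([ 0.557, -0.324,  0.048])]
case_center [ 570.7 -314.9   74.8  110.6    8.8   79. ] []
cap_center [ 605.  -306.    22.4   32.2  157.1   62. ] [array([ 0.609, -0.305,  0.046])]
[[ 0.6143 -0.2751  0.037 ]
 [ 0.6259 -0.3412  0.037 ]
 [ 0.5087 -0.2874  0.037 ]] [[ 0.60288665 -0.30280547  0.054     ]]
turn 1.257 shift mm [174.1  22.9  -5.8] tilt [-0.0008  0.0002]
```

```bash
python3 -m jog '[[[0,0,0,0,0,0.14,0.8],[0,0,0,0,0,0.14,0.8],[0,0,0,0,0,0.14,0.8],[0,0,0,0,0,0.14,0.8],[0,0,0,0,0,0.14,0.8]]]' >/dev/null
python3 -m jog '[[[0,0,0,0,0,0.14,0.8],[0,0,0,0,0,0.14,0.8],[0,0,0,0,0,0.14,0.8],[0,0,0,0,0,0.137,0.8]]]' >/dev/null
python3 -m jog '[[[44,6,0,0,0,0,0.6],[43,6,0,0,0,0,0.6],[43,6,0,0,0,0,0.6],[43,5,0,0,0,0,0.6],[0,0,0,0,0,0,0.6]]]'
python3 - <<'E'
from h import *
o=s(); f=bot.grab_frame('wrist'); save(f,'w5')
for n,z in(('timer_center',.055),('case_center',.037),('cap_center',.054)):
    print(n,rect(f,n,z,o),[np.round(q['xyz'],3) for q in bot.spot_point(n,f)])
E
```

```text
clock: 12.4
position: [0.6147, -0.3042, 0.2149]
tool_rot: [3.142, -0.001, 0.195]
force: [-1.1, 0.6, -0.7]
grip_width: 0.0514
finger_force: 0.0
{'clock': np.float64(12.4), 'position': array([ 0.6147, -0.3042,  0.2149]), 'tool_rot': array([ 3.1416e+00, -5.0000e-04,  1.9530e-01]), 'force': array([-1.057 ,  0.5875, -0.7441]), 'grip_width': np.float64(0.0514), 'finger_force': np.float64(0.0), 'qpos': array([-0.1171,  0.9148,  0.8996,  1.5294, -0.7785,  1.0845, -0.406 ])}
timer_center [ 558.2 -322.1   58.8   71.    11.2   62. ] [array([ 0.56 , -0.326,  0.048])]
case_center [ 578.3 -318.6   67.4  109.     9.6   94. ] [array([ 0.579, -0.314,  0.016])]
cap_center [ 476.9 -141.5   56.7   74.9  167.9   66. ] []
```

View pics/w5.png

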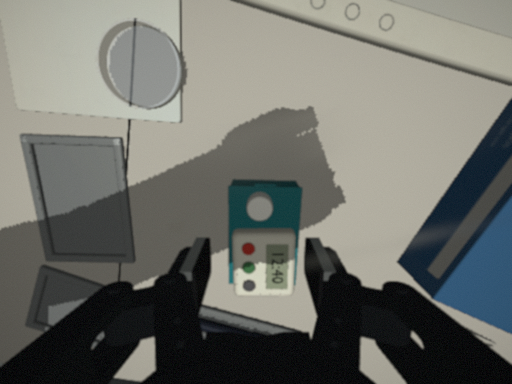

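```bash
python3 - <<'E'
from h import *
o=bot.observe(); f=bot.grab_frame('wrist')
g=f['img'][190:225,240:282].astype(int); m=(g.min(2)>150); yy,xx=np.nonzero(m); c=(xx.mean()+240,yy.mean()+190); print(c,m.sum())
print(ray(f,[c],.053,o))
P=ray(f,[[229,182],[301,182]],.037,o); print(P)
T=ray(f,[[232,230],[297,229],[295,296],[236,296]],.054,o); print(T)
go([*ray(f,[c],.053,o)[0][:2],.119],.19,o)
E
```

```text
(np.float64(nan), np.float64(nan)) 0
[[nan nan nan]]
[[ 0.61729276 -0.2792191   0.037     ]
 [ 0.62970105 -0.3440854   0.037     ]]
[[ 0.57830675 -0.28991618  0.054     ]
 [ 0.5902491  -0.3471588   0.054     ]
 [ 0.52173902 -0.36110165  0.054     ]
 [ 0.51099647 -0.30501109  0.054     ]]
turn -0.001 shift mm [nan nan nan] tilt [0.0001 0.0002]<stdin>:3: RuntimeWarning: Mean of empty slice.
  ret = ret.dtype.type(ret / rcount)
```

```bash
python3 - <<'E'
from h import *
o=bot.observe(); f=bot.grab_frame('wrist')
p=ray(f,[[260,207]],.053,o)[0]; print(p)
go([*p[:2],.119],.19,o)
E
```

```text
[ 0.60430284 -0.31047188  0.053     ]
turn -0.001 shift mm [-6.   2.9 97.5] tilt [0.0002 0.0003]
```

```bash
python3 -m jog '[[[-3,1.5,33,0,0,0,0.55],[-3,1.5,33,0,0,0,0.55],[0,0,20,0,0,0,0.55],[0,0,12,0,0,0,0.55],[0,0,0,0,0,0,0.55]]]' 25
python3 -m jog '[[[0,0,0,0,0,0,0.3],[0,0,0,0,0,0,0.2],[0,0,0,0,0,0,0.1],[0,0,0,0,0,0,0],[0,0,0,0,0,0,0]]]'
```

```text
clock: 13.35
position: [0.6046, -0.3102, 0.1173]
tool_rot: [-3.141, 0.001, 0.19]
force: [0.8, 0.1, 1.1]
grip_width: 0.0471
finger_force: 0.0
clock: 13.85
position: [0.6053, -0.3107, 0.1196]
tool_rot: [3.14, -0.002, 0.19]
force: [-0.4, 0.1, 7.3]
grip_width: 0.0215
finger_force: 24.5
```

```bash
python3 -m jog '[[[0,0,-10,0,0,0,0],[0,0,-35,0,0,0,0],[0,0,-40,0,0,0,0],[-6,-22,0,0,0,0,0],[-12,-43,0,0,0,0,0]]]'
python3 -m jog '[[[-12,-43,0,0,0,0,0],[-12,-43,0,0,0,0,0],[-12,-43,0,0,0,0,0],[-12,-43,0,0,0,0,0],[-12,-43,0,0,0,0,0]]]'
python3 -m jog '[[[-12,-43,0,0,0,0,0],[-12,-43,0,0,0,0,0],[-4,-24,0,0,0,0,0],[0,0,20,0,0,0,0],[0,0,0,0,0,0,0]]]'
python3 - <<'E'
from h import *
o=s(); f=bot.grab_frame('wrist'); save(f,'w6')
for n,z in(('cap_tray_floor',.007),('cap_center',.12)):
    print(n,rect(f,n,z,o),[np.round(q['xyz'],3) for q in bot.spot_point(n,f)])
go([.428,.053,.082])
E
```

```text
clock: 14.35
position: [0.5748, -0.2518, 0.2053]
tool_rot: [3.139, -0.003, 0.187]
force: [1.3, 1.2, -1.4]
grip_width: 0.0216
finger_force: 24.6
clock: 14.85
position: [0.4745, -0.0487, 0.204]
tool_rot: [-3.141, -0.001, 0.19]
force: [1.3, 0.4, -0.2]
grip_width: 0.0211
finger_force: 24.6
clock: 15.35
position: [0.4266, 0.0536, 0.1828]
tool_rot: [-3.141, 0.001, 0.192]
force: [-0.4, -1.0, -0.8]
grip_width: 0.0217
finger_force: 24.6
{'clock': np.float64(15.35), 'position': array([0.4266, 0.0536, 0.1828]), 'tool_rot': array([-3.1407e+00,  8.0000e-04,  1.9160e-01]), 'force': array([-0.4187, -1.0351, -0.8333]), 'grip_width': np.float64(0.0217), 'finger_force': np.float64(24.5977), 'qpos': array([-0.9563,  0.6676,  0.9775,  2.2299, -0.8982,  0.7169, -0.7158])}
cap_tray_floor [429.4  54.2  49.   50.8  98.5  83. ] [array([0.426, 0.054, 0.002])]
cap_center [434.8  54.7  20.6  26.9  11.   92. ] [array([0.431, 0.058, 0.111]), array([ 0.432, -0.125,  0.001])]
turn 0 shift mm [  0.6  -0.9 101.9] tilt [0.0009 0.0003]
```

View pics/w6.png

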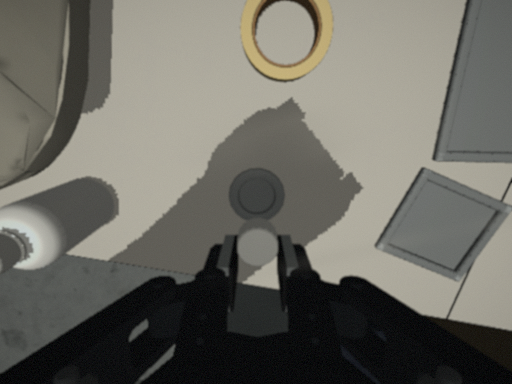

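```bash
python3 - <<'E'
from h import *
o=bot.observe(); f=bot.grab_frame('wrist')
a=ray(f,[[257,244]],.120,o)[0];b=ray(f,[[256.5,194]],.007,o)[0]; print(a,b,o['position'])
go(o['position']+(b-a)*[1,1,0]+[0,0,.095-o['position'][2]],None,o)
E
```

```text
[0.43419301 0.05294975 0.12      ] [0.42975069 0.05254923 0.007     ] [0.42753592 0.05195512 0.18390953]
turn 0 shift mm [-4.5 -0.4 88.9] tilt [0.0009 0.0003]
```

```bash
python3 -m jog '[[[-1.5,0,40,0,0,0,0],[-1.5,0,40,0,0,0,0],[0,0,8,0,0,0,0],[0,0,0,0,0,0,0]]]'
python3 - <<'E'
from h import *
o=s(); f=bot.grab_frame('wrist'); save(f,'w7')
cv2.imwrite('pics/w7.png',cv2.resize(f['img'][130:330,130:390,::-1],(780,600)))
E
```

```text
clock: 16.05
position: [0.4242, 0.0513, 0.0953]
tool_rot: [3.142, 0.001, 0.188]
force: [-0.4, 0.8, 0.8]
grip_width: 0.0216
finger_force: 24.7
{'clock': np.float64(16.05), 'position': array([0.4242, 0.0513, 0.0953]), 'tool_rot': array([3.1415e+00, 1.2000e-03, 1.8820e-01]), 'force': array([-0.395 ,  0.818 ,  0.7601]), 'grip_width': np.float64(0.0216), 'finger_force': np.float64(24.6515), 'qpos': array([-0.7759,  0.7797,  0.7119,  2.2665, -1.1494,  0.5274, -0.5151])}
```

View pics/w7.png

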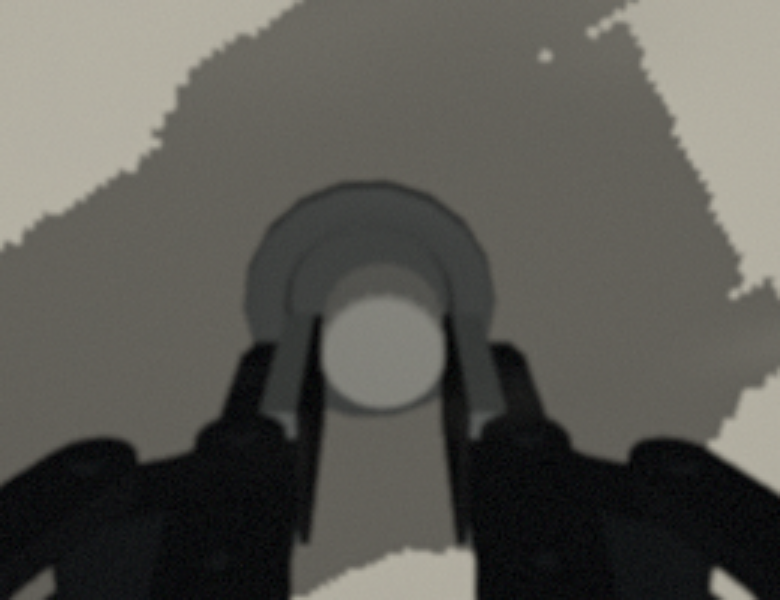

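```bash
python3 - <<'E'
from h import *
o=bot.observe(); f=bot.grab_frame('wrist')
a=ray(f,[[257.7,247.3]],.032,o)[0]
E=130+np.array([[246/3,(300)/3],[494/3,300/3],[370/3,181/3]]); e=ray(f,E,.007,o); print(e)
b=(e[0]+e[1])/2; t=e[2]; tx=R.from_euler('xyz',o['tool_rot']).apply([1,0,0]); c=t-.026*tx; print(a,b,c,o['position'])
go(o['position']+(c-a)*[1,1,0]+[0,0,.083-o['position'][2]],None,o)
E
```

```text
[[0.42329807 0.07911993 0.007     ]
 [0.43285958 0.02895948 0.007     ]
 [0.45301359 0.05871408 0.007     ]]
[0.42929548 0.05160552 0.032     ] [0.42807883 0.05403971 0.007     ] [0.42747351 0.05384539 0.00699247] [0.42460448 0.05138207 0.09614295]
turn 0 shift mm [-1.4 -2.5 13.1] tilt [ 0.0003 -0.0001]
```

Small correction, then seat the cap.

```bash
python3 -m jog '[[[-1,-2,5,0,0,0,0],[0,0,4,0,0,0,0],[0,0,0,0,0,0,0]]]'
python3 -m jog '[[[0,0,1.5,0,0,0,0],[0,0,0,0,0,0,0]]]'
python3 -m jog '[[[0,0,1.5,0,0,0,0],[0,0,0,0,0,0,0]]]'
```

```text
clock: 16.45
position: [0.4229, 0.0541, 0.0862]
tool_rot: [-3.141, -0.0, 0.19]
force: [-0.0, -0.5, 0.7]
grip_width: 0.0218
finger_force: 24.7
clock: 16.65
position: [0.4228, 0.0538, 0.0847]
tool_rot: [-3.142, 0.0, 0.19]
force: [0.5, -0.1, -0.9]
grip_width: 0.0213
finger_force: 24.7
clock: 16.85
position: [0.4228, 0.0538, 0.0833]
tool_rot: [-3.141, -0.0, 0.19]
force: [-0.1, -0.3, 0.5]
grip_width: 0.0218
finger_force: 28.1
```

```bash
python3 -m jog '[[[0,0,1,0,0,0,0],[0,0,0,0,0,0,0]]]'
python3 -m jog '[[[0,0,0,0,0,0,0.3],[0,0,0,0,0,0,0.35],[0,0,0,0,0,0,0.4],[0,0,0,0,0,0,0.4],[0,0,-15,0,0,0,0.4]]]'
python3 -m jog '[[[0,0,-40,0,0,0,0.6],[0,0,-40,0,0,0,0.8],[0,0,-25,0,0,0,0.9],[0,0,0,0,0,0,0.9]]]'
python3 - <<'E'
from h import *
o=s(); f=bot.grab_frame('wrist'); save(f,'w8')
for n,z in(('cap_tray_floor',.007),('cap_center',.019),('timer_tray_floor',.007)):
    print(n,rect(f,n,z,o),[np.round(q['xyz'],3) for q in bot.spot_point(n,f)])
go([.552,-.323,.2],.19)
E
```

```text
clock: 17.05
position: [0.4229, 0.054, 0.0823]
tool_rot: [-3.141, -0.0, 0.19]
force: [-0.1, 0.8, 6.2]
grip_width: 0.0211
finger_force: 30.3
clock: 17.55
position: [0.4224, 0.0536, 0.0966]
tool_rot: [3.141, 0.002, 0.189]
force: [-0.9, -0.2, -0.0]
grip_width: 0.0343
finger_force: 0.0
clock: 17.95
position: [0.4236, 0.0541, 0.2044]
tool_rot: [-3.141, -0.003, 0.19]
force: [0.2, -0.4, -0.3]
grip_width: 0.0765
finger_force: 0.0
{'clock': np.float64(17.95), 'position': array([0.4236, 0.0541, 0.2044]), 'tool_rot': array([-3.141 , -0.0033,  0.1902]), 'force': array([ 0.1591, -0.3821, -0.2638]), 'grip_width': np.float64(0.0765), 'finger_force': np.float64(0.0), 'qpos': array([-0.9958,  0.6222,  1.0209,  2.2249, -0.8286,  0.7416, -0.7766])}
cap_tray_floor [427.7  54.2  49.9  50.6 100.9  82. ] [array([ 0.425,  0.053, -0.001])]
cap_center [429.2  54.5  21.8  24.5  11.6  60. ] [array([0.425, 0.058, 0.01 ])]
timer_tray_floor [ 430.  -122.5   87.    98.5   77.9   79. ] [array([ 0.432, -0.123,  0.   ])]
turn -0.001 shift mm [ 56.  394.3   1.7] tilt [-0.001  -0.0005]
```

View pics/w8.png

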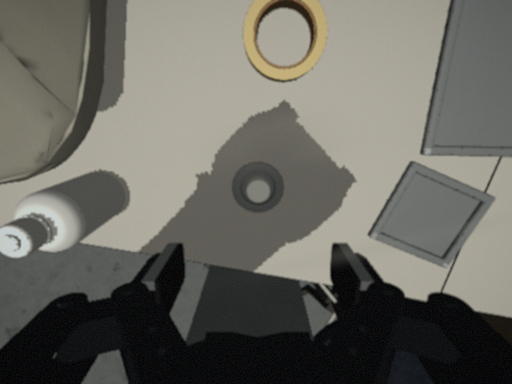

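Cap upright and central in its holder at (258,188). On to the timer; its 58 mm side is across the box's short side, so I grip it at the same yaw.

```bash
python3 -m jog '[[[6.5,44,0,0,0,0,1],[6.5,44,0,0,0,0,1],[6.5,44,0,0,0,0,1],[6.5,44,0,0,0,0,1],[6.5,44,0,0,0,0,1]]]' >/dev/null
python3 -m jog '[[[6.5,44,0,0,0,0,1],[6.5,44,0,0,0,0,1],[6.5,44,0,0,0,0,1],[6.5,44,0,0,0,0,1],[0,0,0,0,0,0,1]]]'
python3 - <<'E'
from h import *
o=s(); f=bot.grab_frame('wrist'); save(f,'w9')
for n,z in(('timer_center',.055),('case_center',.037)):
    print(n,rect(f,n,z,o),[np.round(q['xyz'],3) for q in bot.spot_point(n,f)])
# pale timer: extents from the mask at mid columns/rows
m,c=mask(f,'timer_center'); yy,xx=np.nonzero(m); print(xx.min(),xx.max(),yy.min(),yy.max())
k=max(cv2.findContours(m.astype(np.uint8),0,1)[0],key=cv2.contourArea)
b=cv2.boxPoints(cv2.minAreaRect(k)); print(b); print(ray(f,b,.055,o).round(4))
E
```

```text
clock: 19.3
position: [0.5541, -0.3299, 0.2016]
tool_rot: [3.139, 0.001, 0.185]
force: [-1.6, 0.3, -0.9]
grip_width: 0.0855
finger_force: 0.0
{'clock': np.float64(19.3), 'position': array([ 0.5541, -0.3299,  0.2016]), 'tool_rot': array([3.1389e+00, 1.2000e-03, 1.8460e-01]), 'force': array([-1.5771,  0.2638, -0.9474]), 'grip_width': np.float64(0.0855), 'finger_force': np.float64(0.0), 'qpos': array([-0.0684,  0.8636,  0.8714,  1.66  , -0.7646,  0.9918, -0.3144])}
timer_center [ 557.1 -322.2   57.9   67.4   11.8   79. ] [array([ 0.556, -0.323,  0.048])]
case_center [ 576.5 -318.3   68.4  104.2    9.8   92. ] [array([ 0.574, -0.317,  0.018])]
210 283 160 239
[[209.46323 161.58148]
 [281.74756 158.6901 ]
 [284.9281  238.20288]
 [212.64377 241.09427]]
[[ 0.5837 -0.2874  0.055 ]
 [ 0.5962 -0.3423  0.055 ]
 [ 0.5307 -0.359   0.055 ]
 [ 0.5169 -0.2993  0.055 ]]
```

```bash
python3 -c "
from h import *
go([.557,-.3222,.1125],.206)"
```

```text
turn -0.015 shift mm [ 2.  -0.1 89.5] tilt [-0.0002  0.0008]
```

```bash
python3 -m jog '[[[2,0,35,0,0,-0.015,1],[0,0,35,0,0,0,1],[0,0,19.5,0,0,0,1],[0,0,0,0,0,0,1],[0,0,0,0,0,0,0.75]]]' 40
python3 -m jog '[[[0,0,0,0,0,0,0.65],[0,0,0,0,0,0,0.5],[0,0,0,0,0,0,0.4],[0,0,0,0,0,0,0.4]]]'
```

```text
clock: 20.1
position: [0.5571, -0.3238, 0.1137]
tool_rot: [3.141, -0.0, 0.205]
force: [-0.0, -0.4, 0.9]
grip_width: 0.073
finger_force: 0.0
clock: 20.5
position: [0.5574, -0.324, 0.1146]
tool_rot: [3.14, -0.002, 0.205]
force: [-2.0, 1.0, 8.5]
grip_width: 0.0567
finger_force: 41.9
```

```bash
python3 -m jog '[[[0,0,-10,0,0,0,0.4],[0,0,-30,0,0,0,0.4],[0,0,-40,0,0,0,0.4],[-8,-22,0,0,0,0,0.4],[-16,-44,0,0,0,0,0.4]]]'
python3 -m jog '[[[-16,-44,0,0,0,0,0.4],[-16,-44,0,0,0,0,0.4],[-16,-44,0,0,0,0,0.4],[-8,-23,0,0,0,0,0.4],[0,0,0,0,0,-0.14,0.4]]]'
python3 -m jog '[[[0,0,0,0,0,-0.145,0.4],[0,0,0,0,0,-0.145,0.4],[0,0,0,0,0,-0.145,0.4],[0,0,0,0,0,-0.145,0.4],[0,0,0,0,0,-0.145,0.4]]]'
python3 -m jog '[[[0,0,0,0,0,-0.145,0.4],[0,0,0,0,0,-0.145,0.4],[0,0,0,0,0,0,0.4],[0,0,0,0,0,0,0.4]]]'
python3 - <<'E'
from h import *
o=s(); f=bot.grab_frame('wrist'); save(f,'w10')
zt=o['position'][2]-.068+.0105
for n,z in(('timer_center',zt),('timer_tray_floor',.007)):
    print(n,rect(f,n,z,o),[np.round(q['xyz'],3) for q in bot.spot_point(n,f)])
go([.431,-.123,.12],1.361)
E
```

```text
clock: 21.0
position: [0.5204, -0.2656, 0.195]
tool_rot: [3.138, -0.003, 0.203]
force: [0.8, 1.3, -1.5]
grip_width: 0.0567
finger_force: 43.5
clock: 21.5
position: [0.4324, -0.1205, 0.1934]
tool_rot: [-3.139, -0.0, 0.348]
force: [-0.5, -1.7, -1.4]
grip_width: 0.0572
finger_force: 43.5
clock: 22.0
position: [0.4339, -0.1237, 0.1938]
tool_rot: [3.14, -0.001, 1.075]
force: [0.3, -0.6, -0.4]
grip_width: 0.0567
finger_force: 43.5
clock: 22.4
position: [0.4338, -0.1238, 0.1934]
tool_rot: [3.141, -0.001, 1.355]
force: [-0.4, -0.2, -0.5]
grip_width: 0.0567
finger_force: 43.5
{'clock': np.float64(22.4), 'position': array([ 0.4338, -0.1238,  0.1934]), 'tool_rot': array([ 3.1405e+00, -5.0000e-04,  1.3548e+00]), 'force': array([-0.3562, -0.1538, -0.5219]), 'grip_width': np.float64(0.0567), 'finger_force': np.float64(43.5206), 'qpos': array([-0.3158,  0.509 ,  0.6116,  2.1648, -0.5115,  0.6097,  0.4487])}
timer_center [ 433.8 -122.4   56.    67.    77.6   62. ] [array([ 0.436, -0.127,  0.126])]
timer_tray_floor None [array([ 0.429, -0.122, -0.   ])]
turn -0.003 shift mm [-0.1 -2.7 72.7] tilt [-0.0001 -0.0002]
```

```bash
python3 -m jog '[[[0,-2.7,35,0,0,0,0.4],[0,0,38,0,0,0,0.4],[0,0,20,0,0,0,0.4],[0,0,0,0,0,0,0.4],[0,0,0,0,0,0,0.4]]]'
python3 - <<'E'
from h import *
o=s(); f=bot.grab_frame('wrist'); save(f,'w11')
zt=o['position'][2]-.068+.0105
for n,z in(('timer_center',zt),('timer_tray_floor',.007)):
    print(n,rect(f,n,z,o),[np.round(q['xyz'],3) for q in bot.spot_point(n,f)])
E
```

```text
clock: 23.15
position: [0.431, -0.1233, 0.1001]
tool_rot: [-3.141, 0.0, 1.359]
force: [-0.4, 0.4, -1.3]
grip_width: 0.0567
finger_force: 43.5
{'clock': np.float64(23.15), 'position': array([ 0.431 , -0.1233,  0.1001]), 'tool_rot': array([-3.1411e+00,  3.0000e-04,  1.3586e+00]), 'force': array([-0.4029,  0.3834, -1.3009]), 'grip_width': np.float64(0.0567), 'finger_force': np.float64(43.5023), 'qpos': array([-0.1513,  0.6689,  0.396 ,  2.205 , -0.6835,  0.388 ,  0.5995])}
timer_center [ 430.8 -122.2   56.    66.6   77.8   86. ] [array([ 0.432, -0.127,  0.039])]
timer_tray_floor [ 434.4 -100.9   51.7   86.5  167.4   55. ] []
```

View pics/w11.png

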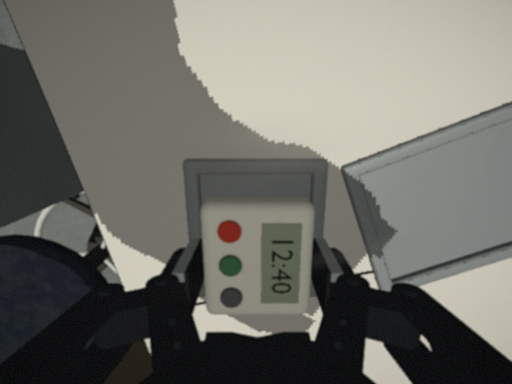

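```bash
python3 - <<'E'
from h import *
o=bot.observe(); f=bot.grab_frame('wrist'); zt=o['position'][2]-.068+.0105
Ri=R.from_euler('xyz',o['tool_rot']).inv()
T=lambda p,z:np.round(Ri.apply(ray(f,p,z,o)-o['position'])*1000,1)
print(T([[184,159],[326,159],[201,173],[312,173]],.007)); print(T([[202,203],[312,203],[207,314]],zt))
E
```

```text
[[ 47.  -43.2  93.5]
 [ 47.   40.4  93.6]
 [ 38.6 -33.7  93.5]
 [ 38.6  32.6  93.6]]
[[ 31.4 -26.8  57.5]
 [ 31.4  26.2  57.5]
 [-32.1 -27.5  57.5]]
```

```bash
python3 -m jog '[[[0,-0.8,10,0,0,0,0.4],[0,0,7,0,0,0,0.4],[0,0,0,0,0,0,0.4]]]'
python3 -m jog '[[[0,0,1.5,0,0,0,0.4],[0,0,0,0,0,0,0.4]]]'
python3 -m jog '[[[0,0,1.5,0,0,0,0.4],[0,0,0,0,0,0,0.4]]]'
```

```text
clock: 23.75
position: [0.4298, -0.1228, 0.0817]
tool_rot: [-3.14, -0.0, 1.36]
force: [-1.6, 0.4, -0.4]
grip_width: 0.057
finger_force: 43.5
clock: 23.95
position: [0.4301, -0.1229, 0.081]
tool_rot: [-3.141, 0.0, 1.36]
force: [-0.2, -0.4, -0.5]
grip_width: 0.0569
finger_force: 43.5
clock: 24.15
position: [0.4303, -0.1228, 0.0797]
tool_rot: [3.141, 0.0, 1.36]
force: [0.5, 0.1, -1.7]
grip_width: 0.0567
finger_force: 43.6
```

```bash
python3 -m jog '[[[0,0,1.2,0,0,0,0.4],[0,0,0,0,0,0,0.4]]]'
python3 -m jog '[[[0,0,0.8,0,0,0,0.4],[0,0,0,0,0,0,0.4]]]'
```

```text
clock: 24.35
position: [0.4302, -0.1229, 0.0794]
tool_rot: [3.141, -0.001, 1.359]
force: [-6.3, 1.8, 31.8]
grip_width: 0.0569
finger_force: 47.0
clock: 24.55
position: [0.4302, -0.1229, 0.0789]
tool_rot: [3.14, -0.001, 1.359]
force: [-8.5, 2.7, 43.9]
grip_width: 0.0567
finger_force: 49.3
```

```bash
python3 -m jog '[[[0,0,-1,0,0,0,0.75],[0,0,0,0,0,0,0.85],[0,0,0,0,0,0,1],[0,0,-15,0,0,0,1],[0,0,-35,0,0,0,1]]]'
python3 -m jog '[[[0,0,-40,0,0,0,1],[0,0,-33,0,0,0,1],[0,0,0,0,0,0,1],[0,0,0,0,0,0,1]]]'
python3 - <<'E'
from h import *
o=s(); f=bot.grab_frame('wrist')
for n,z in(('timer_center',.020),('timer_tray_floor',.007),('box_tray_floor',.007)):
    print(n,rect(f,n,z,o),[np.round(q['xyz'],3) for q in bot.spot_point(n,f)])
f=bot.grab_frame('top')
for n,z in(('pen_center',.01),('cap_center',.019),('case_center',.037)):
    print(n,rect(f,n,z),[np.round(q['xyz'],3) for q in bot.spot_point(n,f)])
go([.575,-.317,.2],.171)
E
```

```text
clock: 25.05
position: [0.4293, -0.1228, 0.1278]
tool_rot: [-3.138, 0.0, 1.359]
force: [0.8, 1.1, 1.3]
grip_width: 0.0853
finger_force: 0.0
clock: 25.45
position: [0.4305, -0.1224, 0.2019]
tool_rot: [3.14, -0.0, 1.361]
force: [-0.5, 0.9, -0.5]
grip_width: 0.0853
finger_force: 0.0
{'clock': np.float64(25.45), 'position': array([ 0.4305, -0.1224,  0.2019]), 'tool_rot': array([ 3.1405e+00, -4.0000e-04,  1.3606e+00]), 'force': array([-0.5092,  0.8614, -0.5054]), 'grip_width': np.float64(0.0853), 'finger_force': np.float64(0.0), 'qpos': array([-0.3442,  0.4938,  0.6444,  2.1683, -0.5068,  0.6281,  0.452 ])}
timer_center [ 430.1 -124.    57.2   64.6   77.9   70. ] [array([ 0.432, -0.127,  0.012])]
timer_tray_floor [ 430.1 -122.5   86.6   95.3   78.6   83. ] []
box_tray_floor [ 563.1 -127.8   97.4  138.2    9.5   68. ] [array([ 0.564, -0.127,  0.005])]
pen_center [ 436.5 -333.1   13.8   89.4   85.8   68. ] [array([ 0.432, -0.316,  0.008])]
cap_center [429.7  53.2  18.8  18.9  89.5  61. ] [array([0.427, 0.049, 0.009]), array([ 0.431, -0.317,  0.007])]
case_center [ 576.1 -314.6   77.   106.5    9.8   71. ] [array([ 0.579, -0.32 ,  0.022])]
turn 1.189 shift mm [109.6 216.    1.7] tilt [ 0. -0.]
```

Timer is seated to within 2 mm. Now the box: turn, then go over it.

```bash
python3 -m jog '[[[0,0,0,0,0,0.149,1],[0,0,0,0,0,0.149,1],[0,0,0,0,0,0.149,1],[0,0,0,0,0,0.149,1],[0,0,0,0,0,0.149,1]]]' >/dev/null
python3 -m jog '[[[0,0,0,0,0,0.149,1],[0,0,0,0,0,0.149,1],[0,0,0,0,0,0.146,1],[22,43,0,0,0,0,1],[22,43,0,0,0,0,1]]]' >/dev/null
python3 -m jog '[[[22,43,0,0,0,0,1],[22,43,0,0,0,0,1],[22,44,0,0,0,0,1],[0,0,0,0,0,0,1],[0,0,0,0,0,0,1]]]'
python3 - <<'E'
from h import *
o=s(); f=bot.grab_frame('wrist'); save(f,'w12')
m,c=mask(f,'case_center'); k=max(cv2.findContours(m.astype(np.uint8),0,1)[0],key=cv2.contourArea)
b=cv2.boxPoints(cv2.minAreaRect(k)); print(ray(f,b,.037,o).round(4))
print(rect(f,'case_center',.037,o),[np.round(q['xyz'],3) for q in bot.spot_point('case_center',f)])
go([.575,-.317,.083],.171)
E
```

```text
clock: 27.65
position: [0.5749, -0.3179, 0.2011]
tool_rot: [3.142, 0.001, 0.169]
force: [1.6, -0.1, -0.5]
grip_width: 0.0855
finger_force: 0.0
{'clock': np.float64(27.65), 'position': array([ 0.5749, -0.3179,  0.2011]), 'tool_rot': array([3.1416e+00, 9.0000e-04, 1.6950e-01]), 'force': array([ 1.607 , -0.0789, -0.5275]), 'grip_width': np.float64(0.0855), 'finger_force': np.float64(0.0), 'qpos': array([-0.0932,  0.8876,  0.8837,  1.6242, -0.7805,  1.0185, -0.3591])}
[[ 0.6228 -0.2758  0.037 ]
 [ 0.6343 -0.343   0.037 ]
 [ 0.5279 -0.366   0.037 ]
 [ 0.5148 -0.2897  0.037 ]]
[ 574.9 -318.4   69.4  108.8    9.6   87. ] [array([ 0.574, -0.317,  0.016])]
turn 0.001 shift mm [ -0.4   1.2 118.8] tilt [-0.      0.0007]
```

```bash
python3 -m jog '[[[0,0.5,45,0,0,0,1],[0,0,40,0,0,0,1],[0,0,25,0,0,0,1],[0,0,12,0,0,0,1],[0,0,0,0,0,0,1]]]' 60
python3 -m jog '[[[0,0,0,0,0,0,0.85],[0,0,0,0,0,0,0.7],[0,0,0,0,0,0,0.5],[0,0,0,0,0,0,0.5]]]'
```

```text
clock: 28.35
position: [0.5751, -0.3167, 0.079]
tool_rot: [-3.141, 0.001, 0.171]
force: [-0.3, -0.8, 0.5]
grip_width: 0.0852
finger_force: 0.0
clock: 28.75
position: [0.576, -0.3177, 0.082]
tool_rot: [3.141, -0.002, 0.171]
force: [-4.1, 3.0, 11.4]
grip_width: 0.066
finger_force: 63.4
```

```bash
python3 -m jog '[[[0,0,-10,0,0,0,0.5],[0,0,-30,0,0,0,0.5],[0,0,-30,0,0,0,0.5],[2,-20,0,0,0,0,0.5],[4,-40,0,0,0,0,0.5]]]' >/dev/null
python3 -m jog '[[[5,-44,0,0,0,0,0.5],[5,-44,0,0,0,0,0.5],[4,-40,0,0,0,0,0.5],[0,0,0,0,0,0,0.5],[0,0,0,0,0,0,0.5]]]'
python3 - <<'E'
from h import *
o=s(); f=bot.grab_frame('wrist'); save(f,'w13')
zt=o['position'][2]-.080+.037
for n,z in(('case_center',zt),('box_tray_floor',.007)):
    print(n,rect(f,n,z,o),[np.round(q['xyz'],3) for q in bot.spot_point(n,f)])
go([.5635,-.128,.11],.166)
E
```

```text
clock: 29.75
position: [0.5636, -0.1278, 0.1509]
tool_rot: [3.142, -0.001, 0.173]
force: [0.5, -0.8, -1.6]
grip_width: 0.0653
finger_force: 67.3
{'clock': np.float64(29.75), 'position': array([ 0.5636, -0.1278,  0.1509]), 'tool_rot': array([ 3.1416e+00, -1.5000e-03,  1.7270e-01]), 'force': array([ 0.5388, -0.824 , -1.649 ]), 'grip_width': np.float64(0.0653), 'finger_force': np.float64(67.3292), 'qpos': array([-0.4243,  0.8582,  0.8518,  1.8719, -0.8756,  0.8361, -0.5049])}
case_center [ 572.9 -126.6   67.2   90.6    9.7   68. ] [array([ 0.568, -0.128,  0.086])]
box_tray_floor [ 616.6 -120.    30.6   95.6   99.1   59. ] []
turn 0.003 shift mm [ 0.7 -1.9 40. ] tilt [ 0.0005 -0.0003]
```

View pics/w13.png

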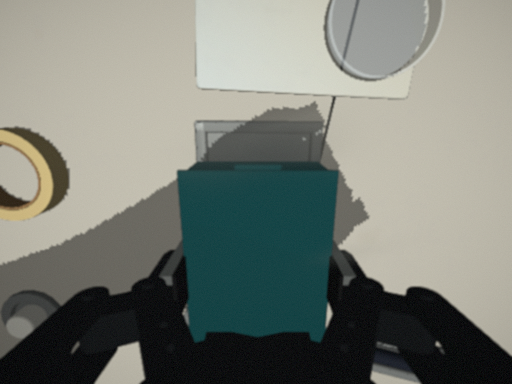

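The box is held level (top edge (178,171)–(337,171)) above its tray, whose far edge is at row 121, columns 195–323.

```bash
python3 - <<'E'
from h import *
o=bot.observe(); f=bot.grab_frame('wrist'); zt=o['position'][2]-.080+.037
Ri=R.from_euler('xyz',o['tool_rot']).inv()
T=lambda p,z:np.round(Ri.apply(ray(f,p,z,o)-o['position'])*1000,1)
print(T([[195,122],[323,121]],.007)); print(T([[178,171],[337,171]],zt))
# refined right/left edges of tray and box from gradients
g=cv2.cvtColor(f['img'],cv2.COLOR_RGB2GRAY).astype(int)
print(g[135,185:215].tolist(), g[135,305:335].tolist(), g[112:170,255].tolist())
E
```

```text
[[ 66.8 -45.4 143.1]
 [ 67.5  48.8 143.1]]
[[ 49.9 -32.3  43. ]
 [ 50.   33.3  43. ]]
[188, 188, 190, 191, 191, 183, 160, 134, 133, 139, 142, 144, 147, 152, 151, 147, 129, 106, 97, 121, 148, 152, 152, 150, 151, 152, 152, 152, 150, 151] [89, 85, 82, 91, 108, 120, 124, 133, 137, 124, 106, 94, 91, 92, 100, 101, 81, 81, 124, 173, 185, 186, 185, 185, 184, 183, 184, 185, 184, 184] [191, 190, 191, 187, 175, 142, 112, 89, 79, 82, 84, 85, 88, 86, 84, 88, 86, 86, 82, 80, 84, 87, 90, 88, 90, 88, 88, 87, 83, 88, 84, 85, 84, 85, 81, 83, 82, 81, 82, 79, 81, 82, 80, 80, 80, 78, 80, 78, 76, 61, 52, 55, 55, 56, 63, 64, 60, 58]
```

```bash
python3 -m jog '[[[3,0.6,30,0,0,0,0.5],[0,0,25,0,0,0,0.5],[0,0,0,0,0,0,0.5],[0,0,0,0,0,0,0.5]]]'
python3 - <<'E'
from h import *
o=s(); f=bot.grab_frame('wrist'); zt=o['position'][2]-.080+.037
print(rect(f,'case_center',zt,o),rect(f,'box_tray_floor',.007,o))
Ri=R.from_euler('xyz',o['tool_rot']).inv()
T=lambda p,z:np.round(Ri.apply(ray(f,p,z,o)-o['position'])*1000,1)
g=f['img'].astype(int)
for c in(215,255,295): print(c,[(r,*g[r,c]) for r in range(80,180,2) if abs(g[r,c]-g[r-2,c]).sum()>20])
for z in(zt,.007): print(z,[ (r,T([[255,r]],z)[0][0]) for r in range(90,180,10)])
E
```

```text
clock: 30.45
position: [0.5661, -0.1297, 0.0952]
tool_rot: [3.141, 0.0, 0.17]
force: [-0.1, 0.0, -1.8]
grip_width: 0.0655
finger_force: 67.7
{'clock': np.float64(30.45), 'position': array([ 0.5661, -0.1297,  0.0952]), 'tool_rot': array([3.1412e+00, 4.0000e-04, 1.6970e-01]), 'force': array([-0.1067,  0.0133, -1.7986]), 'grip_width': np.float64(0.0655), 'finger_force': np.float64(67.6758), 'qpos': array([-0.374 ,  0.9316,  0.7695,  1.8761, -0.9535,  0.7536, -0.4522])}
[ 575.2 -128.2   68.6   90.6    9.7   96. ] [ 596.4 -123.2   70.5   96.1   99.9   85. ]
215 [(84, np.int64(184), np.int64(184), np.int64(171)), (86, np.int64(142), np.int64(140), np.int64(128)), (88, np.int64(202), np.int64(199), np.int64(183)), (126, np.int64(140), np.int64(140), np.int64(130)), (128, np.int64(116), np.int64(118), np.int64(116)), (130, np.int64(142), np.int64(145), np.int64(141)), (136, np.int64(112), np.int64(115), np.int64(111)), (138, np.int64(83), np.int64(84), np.int64(81)), (144, np.int64(88), np.int64(88), np.int64(84)), (162, np.int64(43), np.int64(59), np.int64(58)), (170, np.int64(36), np.int64
[... 962 characters left out ...]
nt64(112), np.int64(104)), (126, np.int64(104), np.int64(102), np.int64(95)), (128, np.int64(84), np.int64(85), np.int64(81)), (162, np.int64(39), np.int64(57), np.int64(57)), (172, np.int64(31), np.int64(73), np.int64(73))]
0.05224399848837039 [(90, np.float64(81.2)), (100, np.float64(77.6)), (110, np.float64(74.0)), (120, np.float64(70.3)), (130, np.float64(66.4)), (140, np.float64(62.6)), (150, np.float64(58.6)), (160, np.float64(54.5)), (170, np.float64(50.4))]
0.007 [(90, np.float64(84.7)), (100, np.float64(79.7)), (110, np.float64(74.6)), (120, np.float64(69.4)), (130, np.float64(64.0)), (140, np.float64(58.6)), (150, np.float64(53.1)), (160, np.float64(47.4)), (170, np.float64(41.6))]
```

```bash
python3 - <<'E'
from h import *
o=bot.observe(); f=bot.grab_frame('wrist'); zt=o['position'][2]-.080+.037
Ri=R.from_euler('xyz',o['tool_rot']).inv()
T=lambda p,z:np.round(Ri.apply(ray(f,p,z,o)-o['position'])*1000,1)
g=cv2.GaussianBlur(f['img'],(3,3),0).astype(int)
for r,z in((134,.007),(180,zt)):
    for a,b in((150,230),(290,370)):
        print(r,[(c,T([[c,r]],z)[0][1],g[r,c].tolist()) for c in range(a,b) if abs(g[r,c+1]-g[r,c-1]).sum()>45])
E
```

```text
134 [(168, np.float64(-49.3), [189, 185, 172]), (169, np.float64(-48.7), [166, 164, 153]), (170, np.float64(-48.2), [145, 147, 139]), (171, np.float64(-47.6), [145, 149, 143]), (172, np.float64(-47.1), [160, 164, 159]), (173, np.float64(-46.5), [173, 177, 171]), (180, np.float64(-42.6), [176, 180, 174]), (181, np.float64(-42.1), [163, 166, 161]), (182, np.float64(-41.5), [150, 154, 149]), (224, np.float64(-18.1), [127, 129, 125]), (225, np.float64(-17.6), [114, 116, 113]), (226, np.float64(-17.0), [99, 101, 98])]
134 [(340, np.float64(46.5), [101, 101, 95]), (343, np.float64(48.2), [110, 109, 101]), (344, np.float64(48.8), [94, 93, 85]), (346, np.float64(49.9), [81, 80, 73]), (347, np.float64(50.4), [107, 106, 97]), (348, np.float64(51.0), [148, 146, 135]), (349, np.float64(51.5), [180, 177, 164])]
180 [(171, np.float64(-35.6), [192, 189, 174]), (172, np.float64(-35.2), [175, 172, 159]), (173, np.float64(-34.7), [142, 140, 130]), (174, np.float64(-34.3), [104, 104, 98]), (175, np.float64(-33.9), [78, 80, 77]), (176, np.float64(-33.5), [63, 71, 69])]
180 [(336, np.float64(33.2), [36, 74, 74]), (337, np.float64(33.6), [59, 82, 80]), (338, np.float64(34.1), [86, 95, 89]), (339, np.float64(34.5), [105, 106, 98]), (355, np.float64(41.1), [123, 120, 112]), (356, np.float64(41.5), [139, 136, 126]), (357, np.float64(41.9), [155, 152, 141]), (358, np.float64(42.4), [172, 169, 156]), (359, np.float64(42.8), [190, 186, 172])]
```

```bash
python3 -m jog '[[[2,0.4,4,0,0,0,0.5],[0,0,5,0,0,0,0.5],[0,0,0,0,0,0,0.5]]]'
python3 -m jog '[[[0,0,2,0,0,0,0.5],[0,0,0,0,0,0,0.5]]]'
python3 -m jog '[[[0,0,1.5,0,0,0,0.5],[0,0,0,0,0,0,0.5]]]'
```

```text
clock: 30.95
position: [0.5681, -0.1287, 0.0851]
tool_rot: [-3.141, 0.001, 0.171]
force: [0.1, -0.9, -2.9]
grip_width: 0.0655
finger_force: 67.7
clock: 31.15
position: [0.5682, -0.129, 0.084]
tool_rot: [-3.141, -0.0, 0.171]
force: [-3.3, 2.1, 7.7]
grip_width: 0.0651
finger_force: 68.2
clock: 31.35
position: [0.5682, -0.129, 0.0837]
tool_rot: [-3.141, -0.001, 0.17]
force: [-10.5, 6.6, 34.9]
grip_width: 0.0654
finger_force: 70.1
```

Contact at the expected seated height (~0.083). I'll release, withdraw and check.

```bash
python3 -m jog '[[[0,0,-1,0,0,0,0.9],[0,0,0,0,0,0,1],[0,0,0,0,0,0,1],[0,0,-20,0,0,0,1],[0,0,-40,0,0,0,1]]]'
python3 -m jog '[[[0,0,-45,0,0,0,1],[0,0,-45,0,0,0,1],[0,0,-10,0,0,0,1],[0,0,0,0,0,0,1],[0,0,0,0,0,0,1]]]'
python3 - <<'E'
from h import *
o=s(); f=bot.grab_frame('wrist'); save(f,'w14')
print(rect(f,'case_center',.039,o),rect(f,'box_tray_floor',.007,o),[np.round(q['xyz'],3) for q in bot.spot_point('case_center',f)])
t=bot.grab_frame('top')
for n,z in zip(NAMES,[.0095,.019,.02,.039,.007,.007,.007,.007,.019,.056]): print(n,rect(t,n,z),[np.round(q['xyz'],3) for q in bot.spot_point(n,t)[:1]])
E
```

```text
clock: 31.85
position: [0.5672, -0.1287, 0.1419]
tool_rot: [-3.141, 0.004, 0.171]
force: [0.2, 0.3, 1.5]
grip_width: 0.0854
finger_force: 0.0
clock: 32.35
position: [0.5681, -0.1286, 0.2424]
tool_rot: [-3.141, 0.001, 0.171]
force: [-0.0, 0.4, -1.2]
grip_width: 0.0856
finger_force: 0.0
{'clock': np.float64(32.35), 'position': array([ 0.5681, -0.1286,  0.2424]), 'tool_rot': array([-3.1411e+00,  7.0000e-04,  1.7110e-01]), 'force': array([-0.0233,  0.4119, -1.2148]), 'grip_width': np.float64(0.0856), 'finger_force': np.float64(0.0), 'qpos': array([-0.4917,  0.7592,  0.978 ,  1.8055, -0.747 ,  0.9979, -0.6032])}
[ 567.7 -129.5   69.   107.5    9.8   84. ] [ 564.2 -128.9   97.9  138.3    9.8   84. ] [array([ 0.569, -0.126,  0.019])]
pen_center [ 437.4 -316.5   15.8  129.    83.6   77. ] [array([ 0.429, -0.32 ,  0.007])]
cap_center None [array([ 0.43 , -0.13 ,  0.012])]
timer_center None [array([ 0.432, -0.125,  0.009])]
case_center None []
pen_tray_floor [ 438.  -314.9   47.   156.    85.    70. ] [array([ 0.434, -0.316,  0.002])]
cap_tray_floor None []
timer_tray_floor [ 432.4 -121.9   84.7   91.8   79.7   57. ] [array([ 0.433, -0.126,  0.003])]
box_tray_floor [ 511.6 -173.    18.3   35.2  128.    65. ] [array([ 0.428, -0.126,  0.011])]
tape_center [574.5  67.2  34.9  67.2 130.9  70. ] [array([0.56 , 0.058, 0.013])]
bottle_center None [array([ 0.432, -0.318,  0.006])]
```

```bash
python3 - <<'E'
from h import *
o=bot.observe(); f=bot.grab_frame('wrist')
Ri=R.from_euler('xyz',o['tool_rot']).inv()
T=lambda p,z:np.round(Ri.apply(ray(f,p,z,o)-o['position'])*1000,1)
g=f['img'].astype(int)
for c in(235,257,280): print(c,[(r,T([[c,r]],.007)[0][0],T([[c,r]],.039)[0][0],g[r,c].tolist()) for r in range(90,300) if abs(g[r+1,c]-g[r-1,c]).sum()>25])
E
```

```text
235 [(100, np.float64(86.3), np.float64(84.9), [173, 178, 172]), (101, np.float64(85.3), np.float64(84.0), [158, 158, 150]), (121, np.float64(65.4), np.float64(66.2), [151, 148, 137]), (122, np.float64(64.4), np.float64(65.2), [124, 120, 112]), (124, np.float64(62.4), np.float64(63.4), [110, 113, 109]), (125, np.float64(61.3), np.float64(62.5), [117, 119, 115]), (128, np.float64(58.3), np.float64(59.7), [113, 116, 112]), (129, np.float64(57.2), np.float64(58.8), [102, 103, 100]), (130, np.float64(56.2), np.float64(57.9), [81, 83, 81]), (131, np.float64(55.2), np.float64(57.0), [69, 72, 68]), (137, np.float64(48.9), np.float64(51.4), [64, 70, 66]), (239, np.float64(-70.6), np.float64(-55.7), [41, 54, 54]), (240, np.float64(-71.9), np.float64(-56.9), [58, 61, 59]), (241, np.float64(-73.2), np.float64(-58.1), [78, 77, 71]), (242, np.float64(-74.5), np.float64(-59.2), [86, 85, 77]), (248, np.float64(-82.5), np.float64(-66.3), [88, 85, 78]), (249, np.float64(-83.8), np.float64(-67.5), [95, 94, 86]), (250, np.float64(-85.1), np.float64(-68.7), [118, 115, 107]), (252, np.float64(-87.8), np.
[... 5838 characters left out ...]
, 117]), (248, np.float64(-82.5), np.float64(-66.3), [140, 140, 130]), (249, np.float64(-83.8), np.float64(-67.5), [150, 147, 138]), (267, np.float64(-108.2), np.float64(-89.4), [155, 152, 141]), (268, np.float64(-109.6), np.float64(-90.7), [140, 139, 127]), (269, np.float64(-111.0), np.float64(-91.9), [115, 114, 105]), (271, np.float64(-113.8), np.float64(-94.4), [113, 113, 105]), (272, np.float64(-115.2), np.float64(-95.7), [129, 128, 122]), (273, np.float64(-116.6), np.float64(-96.9), [135, 136, 126]), (274, np.float64(-118.0), np.float64(-98.2), [145, 142, 134]), (275, np.float64(-119.4), np.float64(-99.5), [148, 145, 134]), (276, np.float64(-120.8), np.float64(-100.7), [157, 155, 142])]
```

```bash
python3 -c "
from workcell import bot
print(bot.job_done())"
```

```text
the job is handed in; nothing more can be done
None
```

The job is handed in: by my measurements the pen, cap, timer and then the parts box were each set down in their own trays at about 32 s, but the hand-in gave no verdict, and my last look confirmed only the box and pen. The arm never went near the tape roll or bottle.

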